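Find which way the glue cap unscrews and hold it off

TASK

Take the nozzle cap off the glue bottle in the plywood caddy. Nobody remembers whether its quarter-turn thread is right- or left-handed, so try loosening it one way and, if it will not give, the other; turn it about a quarter turn while it is still seated, then lift it straight up and finish while still holding it in the gripper, upright and still, above its bottle and at least 5 cm higher than it sat. Leave the other things on the table where they are.

Things in the scene. Friction and masses are not known exactly. Their poses are not given: they have to be found in the camera images.
- bottle: White glue bottle, 72 mm across, fixed in a low plywood caddy (100 x 240 x 50 mm) screwed to the table; neither can move. Origin on the table under the bottle's axis, z up. Its round shoulder, 53 mm across, is 120 mm above the table. The cap is locked when the cap's x axis lies along this x axis (within 0.05 rad at the start).
- neck_top (a point): Top of the bottle's neck, on its axis, 136 mm above the table, hidden in the seated cap. The neck (26 mm across, with two lips 38 mm across) stands 16 mm above the shoulder: a cap lifted 16 mm is clear of it.
- tin_top (a point): Centre of the top of a closed metal tin, 80 mm across, 145 mm high, fixed in the same caddy, 130 mm from the bottle's axis towards the bottle's +y. Leave alone.
- cap: Dark grey nozzle cap, loose, about 45 g, seated on the bottle's shoulder. Origin: centre of its underside, z up. From there up: round skirt 52 mm across, 0 to 26 mm; grip block, 26 to 56 mm, 36 mm long along the cap's x, 22 mm thick along its y (pinch the two flats, along y); nozzle 18 mm across, 56 to 76 mm. Two lugs inside the skirt lie under the neck's lips: locked, it cannot be pulled off.
- cap_grip (a point): Point on the cap's axis 44 mm above its underside, amid the grip block. From locked, the cap turns 0.1 to 0.2 rad the wrong way to a hard stop; the other way it turns freely (no friction lock) and lifts off when turned 1.05 to 1.8 rad (stop at about 1.9). Which way differs from start to start and cannot be seen: from above, anticlockwise if right-handed, clockwise if left-handed.
- jar: Glass jar with steel lid, 52 mm across, 65 mm high, loose near the caddy; leave alone. Origin at the centre of its underside.
- brush: Flat wooden brush, 170 mm long, loose, lying between the robot and the caddy; leave alone. Lies along its x axis.
- offcut: Loose wooden block 120 x 45 x 30 mm; leave alone. Origin at the centre of its underside.
- mug: White mug, 76 mm across, 85 mm high, loose; leave alone. Origin at the centre of its underside.
- tape: Roll of tape lying flat, 90 mm across, 24 mm high, loose; leave alone. Origin at the centre of its underside.
Not all that is in view belongs to the job. Leave any blue look-alike of the cap alone.

How it is judged:
On the way, in this order (a step that is already met when the one before it is completed fails the run):
1. the cap is turned at least 45 degrees from locked while still seated (angle between the x axis of cap and the x axis of bottle, either way round above 0.785 rad and z of cap in the frame of bottle below 0.128 m), for 0.1 s.
2. the cap is lifted clear of the neck (z of cap in the frame of bottle above 0.138 m), for 0.1 s.
At the end, for the whole second after the job is handed in: The cap is gripped by the fingers (over 2 N), still (under 30 mm/s), upright within 20 degrees, its underside at least 45 mm higher than it sat, within 60 mm of the bottle's axis and not touching the bottle (z of cap in the frame of bottle above 0.165 m and horizontal distance between cap and bottle below 0.06 m and angle between cap's own z axis and vertical below 0.35 rad and linear speed of cap below 0.03 m/s and contact force between cap and the fingers above 2 N and contact force between cap and bottle below 0.05 N); the arm keeps its last pose, push and grip.
It fails at once if another thing on the table is pushed more than 4 cm (distance of any of jar, brush, offcut, mug, tape from where it was at the start of the episode above 0.04 m).
It also fails if it takes over 51 s, if anything falls off the work surface, if the arm or the gripper's body presses on something with over 40 N, if the wrist force passes 120 N, or if a joint passes its speed limit or range.

ROBOT

A 6-joint arm with a two-finger parallel gripper is mounted at the origin on the work surface. World frame = base frame: x ahead of the robot, y to its left, z up, the work surface at z = 0. Lengths are in m, angles in rad, forces in N, time in s.
With the tool pointing down it reaches from about 0.275 to 0.825 m from the base axis. Payload 5.2 kg.
Tool frame: the origin (TCP) lies midway between the tips of the shut fingers; the grasp point (between the pads) lies 19 mm behind it; x points along the fingers, z is the direction in which the jaws open and shut, and the axes are right-handed (so a half turn about x gives the same grasp; the last joint's range is limited). The gripper opens to 93 mm and grips with 3 to 60 N. Pads are 15 mm wide; open, the fingers measure 128 mm over their backs; the gripper's body (75 mm by 188 mm) begins 65 mm behind the grasp point.
Start: joints at [-1.351, 0.259, 1.535, -0, 1.348, -0.203], TCP at [0.226, -0.502, 0.219] pointing down, gripper open.
Joint ranges: [-3.14, 3.14], [-0.91, 2.08], [0.19, 2.58], [-1.22, 4.36], [0.22, 2.71], [-3.12, 3.12]. Speed limits (rad/s): [2.57, 2.57, 3.14, 3.14, 3.14, 3.14].

INTERFACE

Orientations are given as a 3x3 rotation matrix whose columns are the frame's x, y, z axes.
In Python, from rig import state, viewer, order gives the robot as it stands.
- The arm moves only by the tool drive_tool, never from a script. Its argument "increments" is a list of rows, each an object of numbers: "claw": the finger opening in mm, from 0 to 93; "x", "y", "z": the shift along the tool's x, y, z in mm; "turn": the turn about the tool's x in degrees. A call has 1 to 20 rows; each row is the pose to reach, as a shift and turn from the pose measured when the call began, along the tool's axes at that moment; what a row does not reach only later rows make up. A row lasts 1/8 s, in which the tool goes at most 62.5 mm and 10.7 degrees, less where a joint would pass 70% of its speed; a pose out of reach is approached as far as the arm can. A call with a gripper value outside its range is refused whole. The fingers move at their own pace and stop on an object; "force" is the grip in N (left out, the last holds). Time passes only in rows, so rows that repeat a pose let the fingers close. It gives the time, the measured TCP pose, the force and the opening at its end, in the units of the state.
- state(): the state, without advancing time (a new reading comes with each control period).
- viewer.grab_frame(name): name is "scene" or "top"; returns the picture (400x640x3 uint8, red, green, blue); there is no depth.
- viewer.camera_info(name): a dict with "fx", "fy", "cx", "cy" (pixels), "world_from_camera" (4x4, takes a point from camera to world coordinates). Camera axes: x right, y down, z forward; pixel columns grow to the right and rows downward; lengths in m; the calibration is good to about 2 mm. A picture is of the moment at which its call begins. camera_info takes no time and is no camera call.
- order.hand_in(): hands the job in, once; it reports no verdict.
The state is a dict: "t": time; "joint_pos": joint angles; "joint_velocities": joint speeds; "joint_efforts": joint torques, N m; "eef_pos": TCP position; "tool_rot": TCP orientation; "contact_force": force on the tool from outside, world axes, zero at the start; "wrist_torque": the same for the moment, N m; "opening": finger opening in m.
Only numpy, scipy, OpenCV 4.12 (cv2) and the standard library are available. Lean on these libraries where they do the work, as an engineer would, in place of code of your own. Each camera call takes 0.05 s, during which the arm holds its last target.

## Working session

There is one attempt and no reset: what is moved stays moved. The work goes in short steps, Python scripts to look and compute and a tool call to move; the robot and the scene stay as the last step left them, time stands still between calls to the robot, and variables do not carry over. Pictures are saved under pics/ and viewed, and the job is handed in when it is done.

Besides the shell and the picture viewer there is one more tool, called after "Emit:" in YAML: its name, and indented under it one key for each argument. drive_tool: Moves the arm, as the interface text tells. Its arguments: {"type":"object","properties":{"increments":{"type":"array","items":{"type":"object","properties":{"claw":{"type":"number"},"x":{"type":"number"},"y":{"type":"number"},"z":{"type":"number"},"turn":{"type":"number"}}}},"force":{"type":"number"}},"required":["increments"]}

```bash
mkdir -p pics; python3 - <<'E'
from rig import state, viewer
import cv2, numpy as np
for n in ("scene","top"):
    im=viewer.grab_frame(n); cv2.imwrite(f"pics/{n}0.png",im[:,:,::-1])
    c=viewer.camera_info(n); print(n,c["fx"],c["fy"],c["cx"],c["cy"]); print(np.round(c["world_from_camera"],4))
s=state(); print({k:np.round(v,3).tolist() for k,v in s.items()})
E
```

```text
scene 396.3485299071261 396.3485299071261 317.80604775811156 201.34005905316906
[[ 0.8646  0.4049 -0.2976  0.856 ]
 [ 0.5025 -0.7004  0.5069 -0.5301]
 [-0.0032 -0.5878 -0.809   0.9952]
 [ 0.      0.      0.      1.    ]]
top 500.8303261610771 500.8303261610771 311.1869453644638 200.20531055522864
[[ 0.002  -0.9873  0.1588  0.282 ]
 [-0.9999 -0.004  -0.0125  0.0386]
 [ 0.013  -0.1587 -0.9872  1.4718]
 [ 0.      0.      0.      1.    ]]
{'t': 0.1, 'joint_pos': [-1.351, 0.259, 1.536, -0.0, 1.348, -0.203], 'joint_velocities': [-0.001, -0.003, -0.003, 0.001, -0.001, -0.0], 'joint_efforts': [0.002, -43.821, -28.464, 0.072, 0.036, -0.0], 'eef_pos': [0.226, -0.501, 0.218], 'tool_rot': [[-0.0, 0.912, 0.41], [0.002, 0.41, -0.912], [-1.0, 0.0, -0.002]], 'contact_force': [0.055, 0.504, -0.126], 'wrist_torque': [0.009, -0.004, -0.027], 'opening': 0.093}
```

View pics/scene0.png

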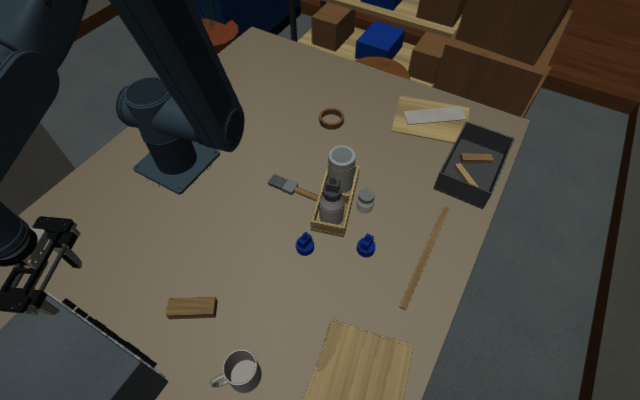

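View pics/top0.png

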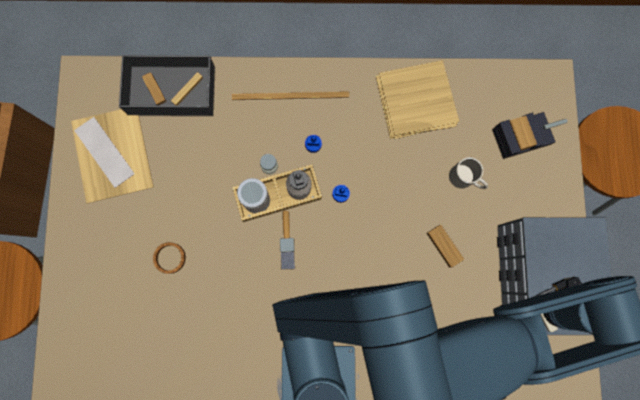

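The bottle with its dark grey cap is at about (299,184) in top and (332,190) in scene, and the tin is at (253,193) in top. The blue look-alikes are at (313,143) and (341,193) in top. The grey one in the caddy is the one meant, so I'll enlarge it to confirm.

```bash
python3 - <<'E'
import cv2, numpy as np
a=cv2.imread("pics/top0.png")[155:225,225:355]; b=cv2.imread("pics/scene0.png")[140:250,265:395]
a=cv2.resize(a,None,fx=6,fy=6,interpolation=cv2.INTER_CUBIC);b=cv2.resize(b,None,fx=5,fy=5,interpolation=cv2.INTER_CUBIC)
cv2.imwrite("pics/topc.png",cv2.convertScaleAbs(a,alpha=1.6));cv2.imwrite("pics/scenec.png",cv2.convertScaleAbs(b,alpha=1.6))
E
```

```text
(no output)
```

View pics/topc.png

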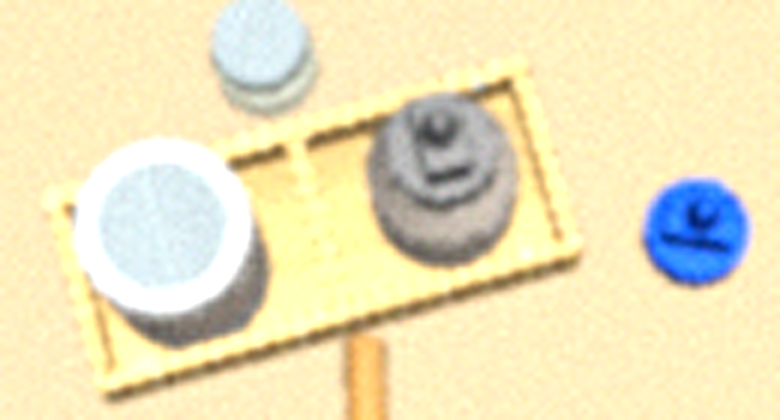

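View pics/scenec.png

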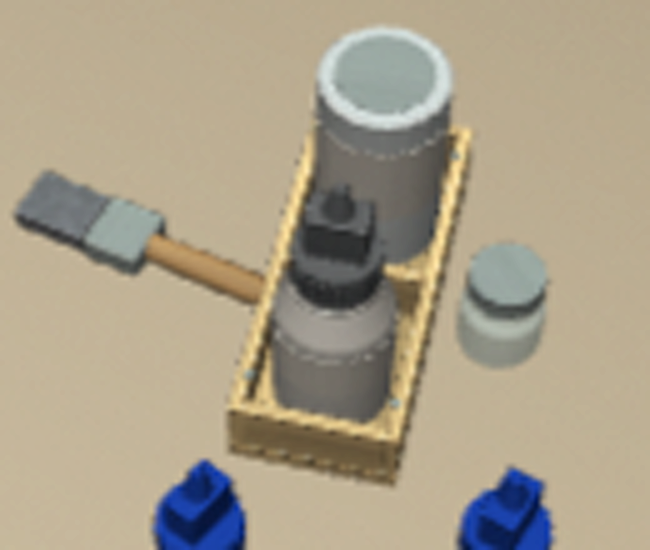

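The crop confirms it: the grey cap sits on the white bottle in the caddy, and its block lies across the caddy's width. The nozzle tip is at about (297.5,176) in top. Next I'll measure the tin top and the nozzle in both views.

```bash
cat > h.py <<'E'
import numpy as np, cv2
from rig import viewer, state
def ray(n,u,v):
    c=viewer.camera_info(n);T=np.array(c["world_from_camera"])
    d=T[:3,:3]@np.array([(u-c["cx"])/c["fx"],(v-c["cy"])/c["fy"],1]);return T[:3,3],d
def onz(n,u,v,z):
    o,d=ray(n,u,v);return o+d*(z-o[2])/d[2]
def proj(n,p):
    c=viewer.camera_info(n);T=np.linalg.inv(np.array(c["world_from_camera"]));q=T[:3,:3]@p+T[:3,3]
    return np.array([c["fx"]*q[0]/q[2]+c["cx"],c["fy"]*q[1]/q[2]+c["cy"]])
E
python3 - <<'E'
from h import *
def tri(a,b):
    o1,d1=ray("top",*a);o2,d2=ray("scene",*b)
    s=np.linalg.lstsq(np.c_[d1,-d2],o2-o1,rcond=None)[0];return (o1+d1*s[0]+o2+d2*s[1])/2,np.linalg.norm(o1+d1*s[0]-o2-d2*s[1])
# tin top: bright ring
t=cv2.imread("pics/top0.png");s=cv2.imread("pics/scene0.png")
print("tin px rough top",225+164/6,155+227/6)
for n,im,(x0,x1,y0,y1) in (("top",t,(235,270,175,215)),("scene",s,(325,358,143,168))):
    c=im[y0:y1,x0:x1].astype(int); print(n); 
    m=((c.min(2)>135)).astype(np.uint8)
    for r in m: print(''.join('.#'[k] for k in r))
    k=max(cv2.findContours(m,cv2.RETR_EXTERNAL,cv2.CHAIN_APPROX_NONE)[0],key=len)
    h=cv2.convexHull(k); e=cv2.fitEllipse(k); u,v=e[0][0]+x0,e[0][1]+y0
    print(e,u,v,onz(n,u,v,.145))
print("noz top",onz("top",297.4,175.8,.196),"scene",onz("scene",332.7,178.5,.196),tri((297.4,175.8),(332.7,178.5)))
for n,im,(x0,x1,y0,y1) in (("top",t,(283,313,165,202)),("scene",s,(318,350,172,205))):
    g=im[y0:y1,x0:x1]
    cv2.imwrite(f"pics/z_{n}.png",cv2.convertScaleAbs(cv2.resize(g,None,fx=16,fy=16,interpolation=cv2.INTER_NEAREST),alpha=2))
E
```

```text
tin px rough top 252.33333333333334 192.83333333333334
top
...................................
...................................
...................................
.............#########.........#...
..........##############...........
.........#################.........
.......####################........
......######################.......
.....##########.###.########.......
.....#########################.....
....##########################.....
...####################.#######....
...################..###.######....
...############################....
...#############.######.#.######...
...##################..#########...
...#####.#######################...
..#################.######.#####...
..#####.##############.#########...
..##############################...
..######################.#######...
..#####################.#######....
...############################....
...###################.########....
...####################.######.....
.....#########################.....
.....########################......
......######################.......
.......####################......
[... 847 characters left out ...]
....
.................................
.................................
.................................
.................................
.................................
.................................
.................................
.................................
.................................
.................................
.................................
.................................
.................................
.................................
.................................
.................................
.................................Traceback (most recent call last):
  File "<stdin>", line 12, in <module>
ValueError: max() iterable argument is empty
```

```bash
python3 - <<'E'
from h import *
t=cv2.imread("pics/top0.png");s=cv2.imread("pics/scene0.png")
n="scene";x0,x1,y0,y1=322,362,140,172
m=(s[y0:y1,x0:x1].astype(int).min(2)>108).astype(np.uint8)
for r in m: print(''.join('.#'[k] for k in r))
k=max(cv2.findContours(m,cv2.RETR_EXTERNAL,cv2.CHAIN_APPROX_NONE)[0],key=len)
e=cv2.fitEllipse(cv2.convexHull(k)); u,v=e[0][0]+x0,e[0][1]+y0
print(e,u,v,onz(n,u,v,.145))
print("noz top",onz("top",297.4,175.8,.196),"scene",onz("scene",332.7,178.5,.196))
for n,im,(x0,x1,y0,y1) in (("top",t,(283,313,165,202)),("scene",s,(318,350,172,205))):
    g=im[y0:y1,x0:x1]
    cv2.imwrite(f"pics/z_{n}.png",cv2.convertScaleAbs(cv2.resize(g,None,fx=16,fy=16,interpolation=cv2.INTER_NEAREST),alpha=2))
E
```

```text
........................................
........................................
........................................
........................................
........................................
..................###...................
.............#############..............
...........#######...#######............
..........#####..........####...........
.........####..............####.........
........####................####........
........###..................###........
.......####...................###.......
.......###....................###.......
.......###....................###.......
.......###....................###.......
.......###....................###.......
.......###....................###.......
.......####..................####.......
........####................####........
.........####...............####........
..........####............#####.........
...........#######....#.######..........
............################............
..............############..............
..................####..................
........................................
........................................
........................................
........................................
........................................
........................................
((19.484699249267578, 14.952377319335938), (20.055858612060547, 26.294506072998047), 92.06703186035156) 341.4846992492676 154.95237731933594 [0.51918738 0.18047755 0.145     ]
noz top [0.5513311  0.05837029 0.196     ] scene [0.55866516 0.05344706 0.196     ]
```

View pics/z_top.png

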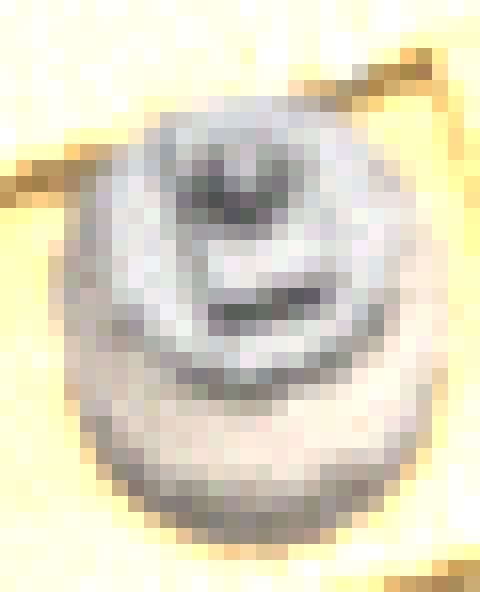

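View pics/z_scene.png

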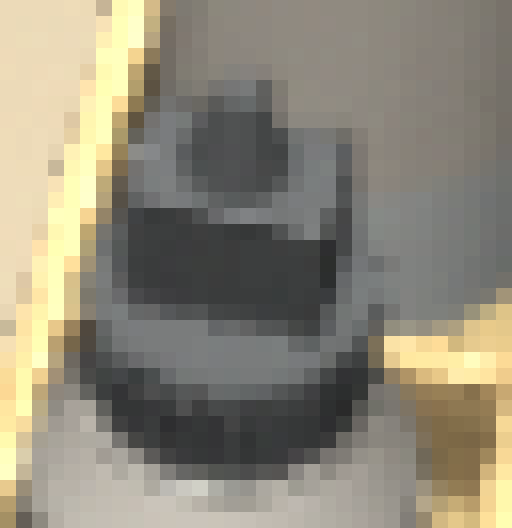

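```bash
python3 - <<'E'
from h import *
from scipy.optimize import least_squares
# axis from silhouette centre columns (skirt, z~.135)
def f(p): 
    P=np.array([p[0],p[1],.135]); return [proj("top",P)[0]-297.7, proj("scene",P)[0]-332.0]
r=least_squares(f,[.55,.05]).x; tin=np.array([.518,.1812]); print(r)
c=r
d=tin-c; print("dist",np.linalg.norm(d),"yaw of +y",np.arctan2(d[1],d[0]))
for c in (r,np.array([.551,.0545])):
  for z,rad in ((.196,.009),(.146,.026),(.12,.026)):
    a=np.linspace(0,2*np.pi,200);P=np.c_[c[0]+rad*np.cos(a),c[1]+rad*np.sin(a),a*0+z]
    for n in ("top","scene"):
        q=np.array([proj(n,p) for p in P]);print(z,n,"u",q[:,0].min().round(1),q[:,0].max().round(1),"v",q[:,1].min().round(1),q[:,1].max().round(1))
# caddy direction: bottom front outer edge crop (110,395)-(578,262); inner top edge (230,160)-(510,85)
for A,B,z in (((110,395),(578,262),0.0),((232,160),(512,86),.05),((50,190),(520,66),.05)):
    pa,pb=[onz("top",225+x/6,155+y/6,z) for x,y in (A,B)]; d=pa-pb;print(pa,pb,np.arctan2(d[1],d[0]))
E
```

```text
[0.55561709 0.05844671]
dist 0.12838775613170325 yaw of +y 1.8681550847970647
0.196 top u 293.9 300.8 v 170.8 177.6
0.196 scene u 329.2 336.1 v 174.1 179.4
0.146 top u 288.0 307.3 v 168.7 187.5
0.146 scene u 322.5 341.7 v 181.1 196.2
0.12 top u 288.3 307.2 v 170.7 189.3
0.12 scene u 322.5 341.3 v 186.9 201.9
0.196 top u 295.4 302.4 v 172.5 179.3
0.196 scene u 326.9 333.8 v 174.4 179.8
0.146 top u 289.5 308.7 v 170.3 189.2
0.146 scene u 320.3 339.5 v 181.4 196.5
0.12 top u 289.7 308.7 v 172.4 190.9
0.12 scene u 320.3 339.1 v 187.2 202.2
[0.45624653 0.22011039 0.        ] [ 0.52350298 -0.01030637  0.        ] 1.8547966751148781
[0.5643878  0.15796408 0.05      ] [0.60150153 0.02320628 0.05      ] 1.839544253422817
[0.54930613 0.24504135 0.05      ] [0.61143543 0.01935153 0.05      ] 1.8394286526775767
```

The bottle axis comes out at about (0.555, 0.0575), with the bottle's +y at a yaw of 1.85 rad. The tin distance checks at 128 to 130 mm. I'll move above the cap with the jaws aligned to that +y.

Emit:
drive_tool:
  increments:
    - {"x": -40,"claw": 93}
    - {"x": -60,"y": 44,"z": -31}
    - {"x": -60,"y": 88,"z": -62}
    - {"x": -60,"y": 132,"z": -94}
    - {"x": -60,"y": 177,"z": -125}
    - {"x": -60,"y": 221,"z": -156}
    - {"x": -60,"y": 265,"z": -188,"turn": 2}
    - {"x": -60,"y": 309,"z": -219,"turn": 4}
    - {"x": -60,"y": 353,"z": -250,"turn": 6}
    - {"x": -60,"y": 397,"z": -281,"turn": 8}
    - {"x": -60,"y": 442,"z": -313,"turn": 8}
    - {"x": -60,"y": 486,"z": -344,"turn": 8}
    - {"x": -60,"y": 530,"z": -376,"turn": 8}
    - {"x": -60,"y": 530,"z": -376,"turn": 8}
    - {"x": -60,"y": 530,"z": -376,"turn": 8}
    - {"x": -60,"y": 530,"z": -376,"turn": 8}
  force: 15

```text
invalid input
```

```bash
python3 - <<'E'
from h import *
s=state();print({k:np.round(v,3).tolist() for k,v in s.items() if k not in("joint_efforts",)})
R=np.array(s["tool_rot"]);d=np.array([.555,.0575,.145])-s["eef_pos"];print("tool shift mm",(R.T@d*1000).round(1))
z=R[:,2];print("yaw err deg (ccw needed)",np.degrees((1.85-np.pi)-np.arctan2(z[1],z[0])))
im=viewer.grab_frame("scene");cv2.imwrite("pics/s1.png",cv2.resize(im[100:260,240:440,::-1],None,fx=4,fy=3.75,interpolation=cv2.INTER_CUBIC)[:600])
E
```

```text
{'t': 0.1, 'joint_pos': [-1.351, 0.259, 1.536, -0.0, 1.348, -0.203], 'joint_velocities': [-0.001, -0.003, -0.003, 0.001, -0.001, -0.0], 'eef_pos': [0.226, -0.501, 0.218], 'tool_rot': [[-0.0, 0.912, 0.41], [0.002, 0.41, -0.912], [-1.0, 0.0, -0.002]], 'contact_force': [0.055, 0.504, -0.126], 'wrist_torque': [0.009, -0.004, -0.027], 'opening': 0.093}
tool shift mm [  73.7  529.6 -374.1]
yaw err deg (ccw needed) -8.229290781814411
```

View pics/s1.png

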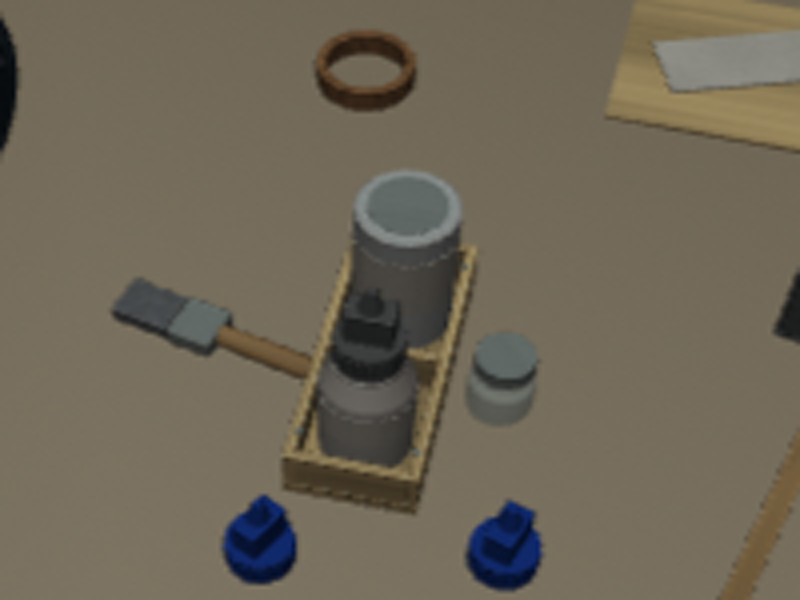

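The call was refused, probably because some row keys were missing. I'll repeat it with every key in each row.

Emit:
drive_tool:
  increments:
    - {"x": -40,"y": 0,"z": 0,"turn": 0,"claw": 90}
    - {"x": -60,"y": 44,"z": -31,"turn": 0,"claw": 90}
    - {"x": -60,"y": 88,"z": -62,"turn": 0,"claw": 90}
    - {"x": -60,"y": 132,"z": -94,"turn": 0,"claw": 90}
    - {"x": -60,"y": 177,"z": -125,"turn": 0,"claw": 90}
    - {"x": -60,"y": 221,"z": -156,"turn": 0,"claw": 90}
    - {"x": -60,"y": 265,"z": -188,"turn": 2,"claw": 90}
    - {"x": -60,"y": 309,"z": -219,"turn": 4,"claw": 90}
    - {"x": -60,"y": 353,"z": -250,"turn": 6,"claw": 90}
    - {"x": -60,"y": 397,"z": -281,"turn": 8,"claw": 90}
    - {"x": -60,"y": 442,"z": -313,"turn": 8,"claw": 90}
    - {"x": -60,"y": 486,"z": -344,"turn": 8,"claw": 90}
    - {"x": -60,"y": 530,"z": -374,"turn": 8,"claw": 90}
    - {"x": -60,"y": 530,"z": -374,"turn": 8,"claw": 90}
    - {"x": -60,"y": 530,"z": -374,"turn": 8,"claw": 90}
    - {"x": -60,"y": 530,"z": -374,"turn": 8,"claw": 90}
  force: 15

```text
t: 2.15
eef_pos: [0.555, 0.0561, 0.2787]
tool_rot: [[-0.001, 0.961, 0.278], [0.001, 0.278, -0.961], [-1.0, -0.0, -0.001]]
contact_force: [0.2, 0.2, -0.1]
opening: 0.0901
```

```bash
cat > chk.py <<'E'
from h import *
import sys
s=state();print({k:np.round(v,3).tolist() for k,v in s.items() if k not in("joint_efforts",)})
R=np.array(s["tool_rot"]);d=np.array([.555,.0575,.145])-s["eef_pos"];print("tool shift mm",(R.T@d*1000).round(1))
z=R[:,2];print("yaw err deg (ccw needed)",np.degrees((1.85-np.pi)-np.arctan2(z[1],z[0])))
if len(sys.argv)>1:
    im=viewer.grab_frame("scene");cv2.imwrite(f"pics/{sys.argv[1]}.png",cv2.convertScaleAbs(cv2.resize(im[90:250,260:420,::-1],None,fx=3.7,fy=3.7,interpolation=cv2.INTER_CUBIC)[:600],alpha=1.5))
E
python3 chk.py s2
```

```text
{'t': 2.15, 'joint_pos': [-0.1, 0.241, 1.413, 0.001, 1.489, 1.189], 'joint_velocities': [-0.007, -0.005, -0.002, 0.001, -0.001, 0.002], 'eef_pos': [0.555, 0.056, 0.279], 'tool_rot': [[-0.001, 0.961, 0.278], [0.001, 0.278, -0.961], [-1.0, -0.0, -0.001]], 'contact_force': [0.231, 0.214, -0.109], 'wrist_torque': [-0.024, -0.024, 0.033], 'opening': 0.09}
tool shift mm [133.7   0.4  -1.2]
yaw err deg (ccw needed) -0.14085055335282068
```

View pics/s2.png

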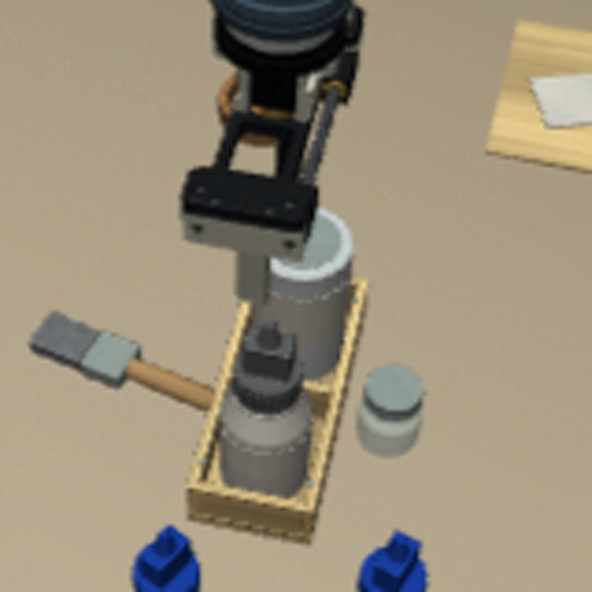

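The gripper hangs over the cap at (268,340) in the crop, and the brush and jar are clear. The skirt top is at 146 mm, so I'll stop the fingertips at about 150 mm and then close.

Emit:
drive_tool:
  increments:
    - {"x": 30,"y": 0,"z": -1,"turn": 0,"claw": 70}
    - {"x": 60,"y": 0,"z": -1,"turn": 0,"claw": 70}
    - {"x": 90,"y": 0,"z": -1,"turn": 0,"claw": 70}
    - {"x": 110,"y": 0,"z": -1,"turn": 0,"claw": 70}
    - {"x": 122,"y": 0,"z": -1,"turn": 0,"claw": 70}
    - {"x": 129,"y": 0,"z": -1,"turn": 0,"claw": 70}
    - {"x": 129,"y": 0,"z": -1,"turn": 0,"claw": 70}
    - {"x": 129,"y": 0,"z": -1,"turn": 0,"claw": 70}
  force: 15

```text
t: 3.2
eef_pos: [0.5553, 0.057, 0.1507]
tool_rot: [[0.001, 0.961, 0.278], [0.001, 0.278, -0.961], [-1.0, 0.001, -0.001]]
contact_force: [-0.2, -0.5, 0.2]
opening: 0.0699
```

```bash
python3 chk.py s3
```

```text
{'t': 3.2, 'joint_pos': [-0.098, 0.327, 1.615, 0.001, 1.199, 1.191], 'joint_velocities': [0.002, -0.0, -0.001, 0.002, -0.002, -0.0], 'eef_pos': [0.555, 0.057, 0.151], 'tool_rot': [[0.001, 0.961, 0.278], [0.001, 0.278, -0.961], [-1.0, 0.001, -0.001]], 'contact_force': [-0.169, -0.548, 0.166], 'wrist_torque': [0.018, -0.017, -0.025], 'opening': 0.07}
tool shift mm [ 5.7 -0.1 -0.6]
yaw err deg (ccw needed) -0.1180367746251742
```

View pics/s3.png

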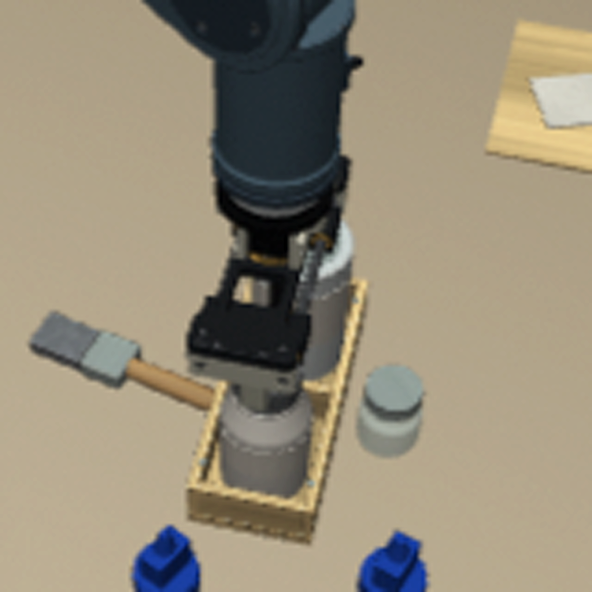

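The fingers straddle the grip block, and the near finger is in front of the cap at about (265,390) in the crop. No contact so far. Closing now.

Emit:
drive_tool:
  increments:
    - {"x": 0,"y": 0,"z": 0,"turn": 0,"claw": 40}
    - {"x": 0,"y": 0,"z": 0,"turn": 0,"claw": 30}
    - {"x": 0,"y": 0,"z": 0,"turn": 0,"claw": 15}
    - {"x": 0,"y": 0,"z": 0,"turn": 0,"claw": 15}
    - {"x": 0,"y": 0,"z": 0,"turn": 0,"claw": 15}
    - {"x": 0,"y": 0,"z": 0,"turn": 0,"claw": 15}
    - {"x": 0,"y": 0,"z": 0,"turn": 0,"claw": 15}
    - {"x": 0,"y": 0,"z": 0,"turn": 0,"claw": 15}
  force: 15

```text
t: 4.25
eef_pos: [0.5552, 0.0571, 0.1506]
tool_rot: [[0.001, 0.961, 0.278], [0.001, 0.278, -0.961], [-1.0, 0.001, -0.001]]
contact_force: [0.7, -0.2, -0.6]
opening: 0.0218
```

```bash
python3 chk.py
```

```text
{'t': 4.25, 'joint_pos': [-0.098, 0.327, 1.615, 0.001, 1.199, 1.191], 'joint_velocities': [-0.002, 0.002, -0.002, 0.001, 0.001, -0.001], 'eef_pos': [0.555, 0.057, 0.151], 'tool_rot': [[0.001, 0.961, 0.278], [0.001, 0.278, -0.961], [-1.0, 0.001, -0.001]], 'contact_force': [0.723, -0.234, -0.553], 'wrist_torque': [0.013, -0.007, 0.009], 'opening': 0.022}
tool shift mm [ 5.6 -0.1 -0.4]
yaw err deg (ccw needed) -0.12540940145463086
```

Gripped: the opening is 21.8 mm, which matches the 22 mm block. I'll probe anticlockwise (negative turn) to 16°, past the possible 11° stop, and watch the torque.

Emit:
drive_tool:
  increments:
    - {"x": 0,"y": 0,"z": 0,"turn": -3,"claw": 15}
    - {"x": 0,"y": 0,"z": 0,"turn": -6,"claw": 15}
    - {"x": 0,"y": 0,"z": 0,"turn": -9,"claw": 15}
    - {"x": 0,"y": 0,"z": 0,"turn": -12,"claw": 15}
    - {"x": 0,"y": 0,"z": 0,"turn": -14,"claw": 15}
    - {"x": 0,"y": 0,"z": 0,"turn": -16,"claw": 15}
    - {"x": 0,"y": 0,"z": 0,"turn": -16,"claw": 15}

```text
t: 5.12
eef_pos: [0.5554, 0.0573, 0.1506]
tool_rot: [[0.001, 0.847, 0.532], [0.001, 0.532, -0.847], [-1.0, 0.002, -0.0]]
contact_force: [0.6, 2.4, -0.3]
opening: 0.0229
```

```bash
python3 chk.py
```

```text
{'t': 5.125, 'joint_pos': [-0.098, 0.327, 1.615, 0.002, 1.199, 0.912], 'joint_velocities': [0.002, 0.001, -0.001, 0.001, 0.0, 0.016], 'eef_pos': [0.555, 0.057, 0.151], 'tool_rot': [[0.001, 0.847, 0.532], [0.001, 0.532, -0.847], [-1.0, 0.002, -0.0]], 'contact_force': [0.618, 2.392, -0.265], 'wrist_torque': [0.483, -0.143, -0.501], 'opening': 0.023}
tool shift mm [ 5.6 -0.3 -0.4]
yaw err deg (ccw needed) -16.11804135706454
```

At 16° the torque is -0.5 N·m and the opening has grown by 1.1 mm, so the cap hit a hard stop. Anticlockwise is the wrong way; the thread is left-handed. Now clockwise, in part first.

Emit:
drive_tool:
  increments:
    - {"x": 0,"y": 0,"z": 0,"turn": 5,"claw": 15}
    - {"x": 0,"y": 0,"z": 0,"turn": 10,"claw": 15}
    - {"x": 0,"y": 0,"z": 0,"turn": 15,"claw": 15}
    - {"x": 0,"y": 0,"z": 0,"turn": 20,"claw": 15}
    - {"x": 0,"y": 0,"z": 0,"turn": 25,"claw": 15}
    - {"x": 0,"y": 0,"z": 0,"turn": 30,"claw": 15}
    - {"x": 0,"y": 0,"z": 0,"turn": 35,"claw": 15}
    - {"x": 0,"y": 0,"z": 0,"turn": 40,"claw": 15}
    - {"x": 0,"y": 0,"z": 0,"turn": 40,"claw": 15}

```text
t: 6.25
eef_pos: [0.5553, 0.057, 0.1506]
tool_rot: [[0.001, 0.991, -0.136], [0.001, -0.136, -0.991], [-1.0, 0.001, -0.001]]
contact_force: [0.0, -0.7, 0.2]
opening: 0.0224
```

```bash
python3 chk.py
```

```text
{'t': 6.25, 'joint_pos': [-0.098, 0.327, 1.615, 0.001, 1.199, 1.609], 'joint_velocities': [0.001, 0.001, 0.001, 0.005, 0.001, -0.039], 'eef_pos': [0.555, 0.057, 0.151], 'tool_rot': [[0.001, 0.991, -0.136], [0.001, -0.136, -0.991], [-1.0, 0.001, -0.001]], 'contact_force': [0.04, -0.717, 0.242], 'wrist_torque': [0.03, 0.041, -0.019], 'opening': 0.022}
tool shift mm [ 5.6 -0.3 -0.4]
yaw err deg (ccw needed) 23.81998650785989
```

It turns freely: 24° past locked with no torque. Continuing to about 82°.

Emit:
drive_tool:
  increments:
    - {"x": 0,"y": 0,"z": 0,"turn": 5,"claw": 15}
    - {"x": 0,"y": 0,"z": 0,"turn": 10,"claw": 15}
    - {"x": 0,"y": 0,"z": 0,"turn": 15,"claw": 15}
    - {"x": 0,"y": 0,"z": 0,"turn": 20,"claw": 15}
    - {"x": 0,"y": 0,"z": 0,"turn": 25,"claw": 15}
    - {"x": 0,"y": 0,"z": 0,"turn": 30,"claw": 15}
    - {"x": 0,"y": 0,"z": 0,"turn": 35,"claw": 15}
    - {"x": 0,"y": 0,"z": 0,"turn": 40,"claw": 15}
    - {"x": 0,"y": 0,"z": 0,"turn": 45,"claw": 15}
    - {"x": 0,"y": 0,"z": 0,"turn": 50,"claw": 15}
    - {"x": 0,"y": 0,"z": 0,"turn": 55,"claw": 15}
    - {"x": 0,"y": 0,"z": 0,"turn": 58,"claw": 15}
    - {"x": 0,"y": 0,"z": 0,"turn": 58,"claw": 15}
    - {"x": 0,"y": 0,"z": 0,"turn": 58,"claw": 15}

```text
t: 8.0
eef_pos: [0.5552, 0.0569, 0.1506]
tool_rot: [[0.001, 0.411, -0.911], [0.0, -0.911, -0.411], [-1.0, -0.0, -0.001]]
contact_force: [0.4, 0.7, 0.1]
opening: 0.0225
```

```bash
python3 chk.py s4
```

```text
{'t': 8.0, 'joint_pos': [-0.098, 0.327, 1.615, 0.001, 1.199, 2.619], 'joint_velocities': [0.002, -0.0, -0.0, 0.003, -0.001, 0.007], 'eef_pos': [0.555, 0.057, 0.151], 'tool_rot': [[0.001, 0.411, -0.911], [0.0, -0.911, -0.411], [-1.0, -0.0, -0.001]], 'contact_force': [0.383, 0.704, 0.098], 'wrist_torque': [0.017, -0.007, 0.027], 'opening': 0.022}
tool shift mm [ 5.6 -0.6 -0.1]
yaw err deg (ccw needed) 81.70521330240865
```

View pics/s4.png

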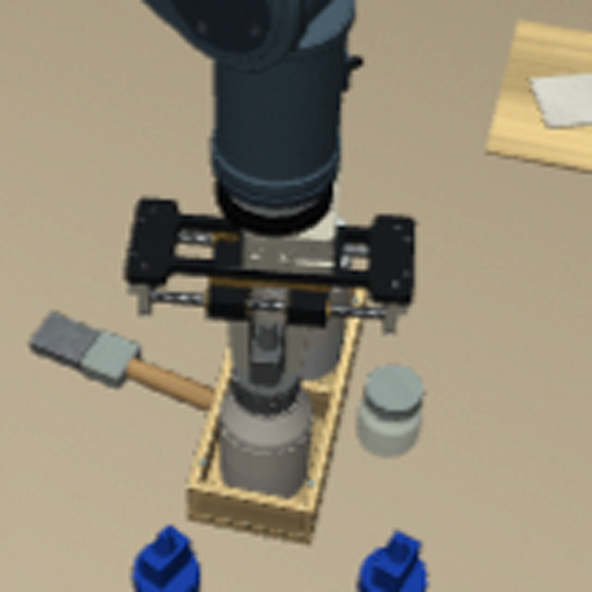

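The picture shows the cap seated on the bottle with its block, at (266,350), turned between the fingers. No torque. I'll lift a little first to check it is free.

Emit:
drive_tool:
  increments:
    - {"x": -2,"y": 0,"z": 0,"turn": 0,"claw": 15}
    - {"x": -4,"y": 0,"z": 0,"turn": 0,"claw": 15}
    - {"x": -6,"y": 0,"z": 0,"turn": 0,"claw": 15}
    - {"x": -8,"y": 0,"z": 0,"turn": 0,"claw": 15}
    - {"x": -8,"y": 0,"z": 0,"turn": 0,"claw": 15}
  force: 20

```text
t: 8.68
eef_pos: [0.5553, 0.0569, 0.1588]
tool_rot: [[0.001, 0.411, -0.912], [0.0, -0.912, -0.411], [-1.0, 0.0, -0.002]]
contact_force: [-0.8, 0.7, -0.4]
opening: 0.0223
```

```bash
python3 chk.py s5
```

```text
{'t': 8.675, 'joint_pos': [-0.098, 0.319, 1.604, 0.001, 1.217, 2.62], 'joint_velocities': [0.001, 0.0, 0.005, 0.001, -0.003, 0.0], 'eef_pos': [0.555, 0.057, 0.159], 'tool_rot': [[0.001, 0.411, -0.912], [0.0, -0.912, -0.411], [-1.0, 0.0, -0.002]], 'contact_force': [-0.845, 0.655, -0.446], 'wrist_torque': [0.098, -0.033, 0.009], 'opening': 0.022}
tool shift mm [13.8 -0.7  0.1]
yaw err deg (ccw needed) 81.72529667169609
```

View pics/s5.png

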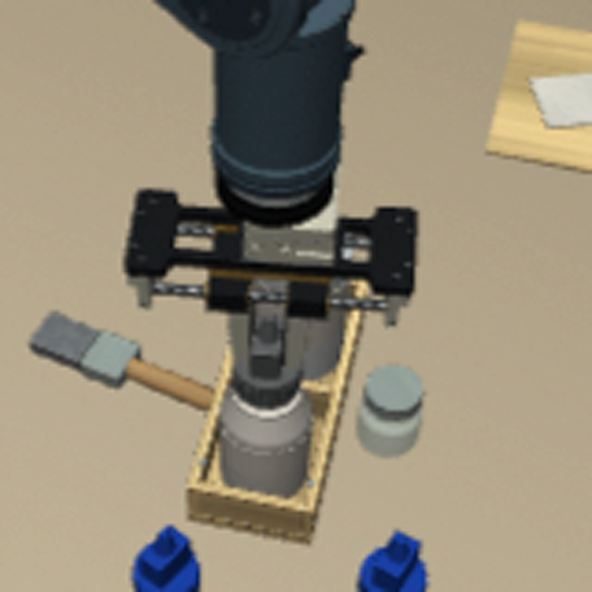

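The cap rises with the gripper: the pale shoulder shows below the skirt at (265,408), and there is no pull force. Lifting another 65 mm.

Emit:
drive_tool:
  increments:
    - {"x": -4,"y": 0,"z": 0,"turn": 0,"claw": 15}
    - {"x": -9,"y": 0,"z": 0,"turn": 0,"claw": 15}
    - {"x": -15,"y": 0,"z": 0,"turn": 0,"claw": 15}
    - {"x": -21,"y": 0,"z": 0,"turn": 0,"claw": 15}
    - {"x": -28,"y": 0,"z": 0,"turn": 0,"claw": 15}
    - {"x": -35,"y": 0,"z": 0,"turn": 0,"claw": 15}
    - {"x": -42,"y": 0,"z": 0,"turn": 0,"claw": 15}
    - {"x": -49,"y": 0,"z": 0,"turn": 0,"claw": 15}
    - {"x": -56,"y": 0,"z": 0,"turn": 0,"claw": 15}
    - {"x": -62,"y": 0,"z": 0,"turn": 0,"claw": 15}
    - {"x": -65,"y": 0,"z": 0,"turn": 0,"claw": 15}
    - {"x": -65,"y": 0,"z": 0,"turn": 0,"claw": 15}
    - {"x": -65,"y": 0,"z": 0,"turn": 0,"claw": 15}
    - {"x": -65,"y": 0,"z": 0,"turn": 0,"claw": 15}
  force: 20

```text
t: 10.48
eef_pos: [0.555, 0.0569, 0.2233]
tool_rot: [[0.001, 0.411, -0.912], [0.001, -0.912, -0.411], [-1.0, -0.0, -0.001]]
contact_force: [-0.6, 0.3, -0.4]
opening: 0.0227
```

```bash
python3 chk.py s6
```

```text
{'t': 10.475, 'joint_pos': [-0.098, 0.269, 1.509, 0.001, 1.363, 2.62], 'joint_velocities': [0.0, 0.0, -0.002, 0.0, 0.0, 0.0], 'eef_pos': [0.555, 0.057, 0.223], 'tool_rot': [[0.001, 0.411, -0.912], [0.001, -0.912, -0.411], [-1.0, -0.0, -0.001]], 'contact_force': [-0.592, 0.292, -0.394], 'wrist_torque': [0.083, -0.057, 0.034], 'opening': 0.023}
tool shift mm [78.3 -0.5 -0.2]
yaw err deg (ccw needed) 81.72794925902497
```

View pics/s6.png

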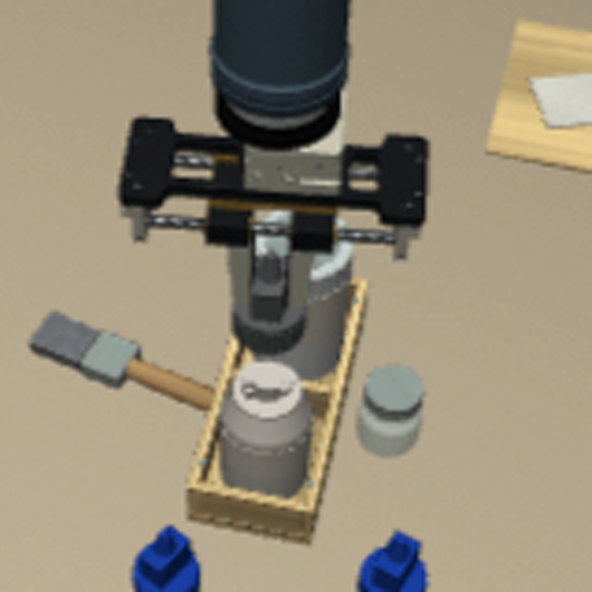

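The cap is held upright about 73 mm above its seat, with the bare neck visible at (268,388) in the crop. Everything else is where it was, so I'm handing in.

```bash
python3 -c "
from rig import order
print(order.hand_in())"
```

```text
the job is handed in; nothing more can be done
None
```

The cap is off the bottle, and I handed the job in at about 10.5 s with the gripper still holding it upright. No verdict was reported.

- **Thread direction:** I pinched the grey cap's flats and tried anticlockwise first. It hit a hard stop by about 12° (0.5 N·m, with the fingers starting to slip), so the thread is left-handed.
- **Turning and lifting:** Clockwise it turned freely to about 82° from locked while still seated. It then lifted straight up without resistance.
- **Last checks:** The arm had raised the cap about 73 mm and was at rest. The opening was 22.7 mm, with the grip set to 20 N. The tool was within about 1 mm of my estimate of the bottle's axis.
- **Last picture:** The neck is bare, the cap looks upright, and the brush, jar and blue look-alikes are unmoved. The offcut, mug and tape were outside that crop, but the arm stayed well above them.
- **What went wrong:** My first move call was refused as invalid, apparently because some rows lacked keys, and nothing moved. My two views of the nozzle tip disagreed by about 9 mm, so I took the bottle's axis from the cap's outline and the tin instead.

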